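# Put the stone slab away in the drop-front case

### The arm

A 7-joint arm with a two-finger parallel gripper is mounted at the origin on the work surface. World frame = base frame: x ahead of the robot, y to its left, z up, the work surface at z = 0. Lengths are in m, angles in rad, forces in N, time in s.
With the tool pointing down it reaches from about 0.35 to 0.9 m from the base axis. Payload 19.9 kg.
Tool frame: the origin (TCP) lies midway between the tips of the shut fingers; the grasp point (between the pads) lies 19 mm behind it; z points along the fingers, y is the line along which they close (so a half turn about z gives the same grasp; the last joint's range is limited). The gripper opens to 94 mm and grips with 3 to 60 N. Pads are 16 mm wide; open, the fingers measure 119 mm over their backs; the gripper's body (75 mm by 177 mm) begins 78 mm behind the grasp point.
Start: joints at [1.3, 0.417, -0.01, 1.614, 0.005, 1.111, -0.053], TCP at [0.142, -0.609, 0.205] pointing down, gripper open.
Joint ranges: [-2.81, 2.81], [-0.39, 2.02], [-1.27, 1.25], [0.06, 2.57], [-1.19, 4.33], [0.19, 2], [-2.82, 2.82]. Speed limits (rad/s): [1.89, 1.89, 2.39, 2.39, 3.01, 3.01, 3.01].

### API

Orientations are given as a unit quaternion [w, x, y, z].
In Python, from bench import manip, viewer gives the robot as it stands.
- The arm moves only by the tool send_rows, never from a script. Its arguments are lists of equal length, an entry for each row: "linear": the shift along the world's x, y, z as a fraction of full scale, a list of three; "turn": the turn about the world's z as a fraction of full scale. In form: {"linear": [[x, y, z], ...], "turn": [turn, ...]}. A call has 1 to 20 rows; each row shifts and turns the commanded pose from where the row before left it; what a row does not reach is not made up. Full scale, the value 1, is 0.03 m for a shift and 0.12 rad for a turn. A row lasts 1/10 s, in which the tool goes at most 50 mm and 8.59 degrees, less where a joint would pass 70% of its speed; a pose out of reach is approached as far as the arm can. A call with a number of a shift or a turn outside -1 to 1 is refused whole. A call with a gripper value outside its range is refused whole. "fingers" is the closure, from 0 (fully open) to 1 (shut), set as the call begins (left out, the last holds). The fingers move at their own pace and stop on an object; "squeeze" is the grip in N (left out, the last holds). Time passes only in rows, so rows that do not move let the fingers close. It gives the time, the measured TCP pose, the force, the opening and the grip force at its end, in the units of the state.
- manip.get_state(): the state, without advancing time (a new reading comes with each control period).
- viewer.capture(name): name is "scene" or "top" or "wrist"; returns the picture (400x640x3 uint8, blue, green, red); there is no depth.
- viewer.camera_params(name): a dict with "fov_y" (degrees; the focal length in pixels is half the picture's height over the tangent of half this angle, whatever the lens; pixels are square), "cx", "cy" (the principal point, pixels), "R" (3x3) and "t" (3): a world point X has camera coordinates R X + t. Camera axes: x right, y down, z forward; pixel columns grow to the right and rows downward; lengths in m; the calibration is good to about 2 mm. A picture is of the moment at which its call begins: read the wrist's pose just before it. camera_params takes no time and is no camera call; for the wrist camera it gives the pose at the moment of the call.
- manip.hand_in(): hands the job in; it is judged then, once.
The state is a dict: "time_s": time; "joints": joint angles; "joint_velocities": joint speeds; "effort": joint torques, N m; "tcp_pos": TCP position; "tool_rot": TCP orientation; "wrist_force": force on the tool from outside, world axes, zero at the start; "ft_torque": the same for the moment, N m; "opening": opening from 0.0 (shut) to 1.0 (fully open); "grasp_force": force on a finger pad.
Only numpy, scipy, OpenCV 4.12 (cv2) and the standard library are available. Lean on these libraries where they do the work, as an engineer would, in place of code of your own. Each camera call takes 0.05 s, during which the arm holds its last target. There are 200 camera calls.

### The job

Pull the wooden case's drop front fully down, then put the long rectangular stone slab from the channel tray into the case, lying flat behind the sill, lengthways front to back, square and with its end flush against the back wall. Then push the front fully shut again, and leave all the other stones, tools and jars where they are.

Things in the scene. Friction and masses are not known exactly. Their poses are not given: they have to be found in the camera images.
- case: Light wooden bench case fixed to the bench, 200 wide, 190 deep. Origin: on the bench below the middle of the hinge line, in the front plane of the bay; x points into the case, y to its left, z up. Base 50 high with a dummy drawer front, on it a bay with walls up to z = 114. Behind the bay, x 88 to 190, an open compartment holds jars up to z = 124.
- hinge (a point): Middle of the drop front's hinge line, at the front edge of the bay's floor (x = 0, z = 50 in the case's frame). Just inside it a sill 6 high and 6 thick (x 0 to 6) runs along the whole front of the bay's floor.
- bay_back (a point): Middle of the foot of the bay's back wall, at floor level: x = 80, z = 50 in the case's frame. The bay is 180 wide inside (y -90 to 90) and 80 deep.
- roof_edge (a point): Middle of the front edge of the bay's glass roof, on its top: x = 50, z = 114 in the case's frame. The glass is 5 thick and covers the bay from here to the back wall; the front 50 of the bay is open above.
- flap (a joint): Angle of the drop front: 0 shut (upright), 1.571 fully down (level, its inner face level with the bay's floor, usable as a shelf). Hinged along its bottom inner edge at point hinge, stiff, stays where it is left. Panel 10 thick, 194 wide, 64 high from the hinge.
- flap_pull (a point): Middle of the bar of the drop front's brass loop pull. The bar is 10 thick and 100 long along the case's y; it is held by two legs at its ends 40 beyond the panel's free edge, so the loop is open between bar and panel. 104 from the hinge along the panel and 5 outside its inner face: above the case when shut, out in front of the flap when down.
- tray: Wooden tray fixed to the bench, 120 (x) by 194 (y), floor 6 thick, three channels along its x, each 54 wide, centred at y = -62, 0 and 62, open at both ends. Their walls are 8 thick, 100 long and rise to z = 34. It and the caddy swap sides from start to start. Origin: centre of its underside.
- slab: The slab to put away: sawn dark stone 64 (x) by 44 (y) by 24 (z) mm, about 175 g. Starts in one of the tray's channels, its long sides within 5 mm of the walls, its ends free. Origin: centre of its underside.
- square_stone: Dark stone block 42 by 42 by 24 in another channel, to leave alone. Origin: centre of underside.
- dome_stone: Dark round domed stone, 42 across, 24 high, in another channel, to leave alone. Origin: centre of underside.
- kept_stone: Dark round stone, 36 across, 20 high, already lying in the case's bay on its left (+y) side, to leave alone. Origin: centre of underside.
- caddy: Grey tool caddy fixed to the bench, 90 by 130 and 90 high, with tools standing up to 180. Origin: centre of underside.
- rough_rock: Yellow-brown rough stone about 60 by 50 by 40, bystander. Origin: centre of underside.
- jar: Small glass jar, 52 across, 85 high, bystander. Origin: centre of underside.
- loupe: Black round loupe, 44 across, 30 high, bystander. Origin: centre of underside.
- driver: Short screwdriver 100 long lying on the bench, bystander. Origin: near its middle, x along it.

How it is judged:
On the way, in this order (a step that is already met when the one before it is completed fails the run):
1. the drop front is pulled fully down (value of joint flap above 1.45 rad), for 0.2 s.
2. the slab lies on the bay's floor behind the sill, the front still down (z of slab in the frame of case between 0.046 and 0.056 m and x of slab in the frame of case above 0.036 m and angle between slab's own z axis and vertical below 0.08 rad and value of joint flap above 1.2 rad), for 0.2 s.
At the end, for the whole second after the job is handed in: The slab lies flat (within 3.5 degrees) and still on the bay's floor, its long axis front to back within 5 degrees, its end within 5 mm of the back wall, and the drop front is shut within 0.06 rad (z of slab in the frame of case between 0.046 and 0.056 m and x of slab in the frame of case above 0.043 m and angle between the x axis of slab and the x axis of case, either way round below 0.09 rad and angle between slab's own z axis and vertical below 0.06 rad and linear speed of slab below 0.02 m/s and value of joint flap below 0.06 rad); the robot touches nothing.
It fails at once if another stone, tool or jar is moved more than 30 mm (distance of any of square_stone, dome_stone, kept_stone, rough_rock, jar, loupe, driver from where it was at the start of the episode above 0.03 m).
It also fails if it takes over 72 s, if anything falls off the work surface, if the arm or the gripper's body presses on something with over 40 N, if the wrist force passes 120 N, or if a joint passes its speed limit or range.

## Working session

There is one attempt and no reset: what is moved stays moved. The work goes in short steps, Python scripts to look and compute and a tool call to move; the robot and the scene stay as the last step left them, time stands still between calls to the robot, and variables do not carry over. Pictures are saved under pics/ and viewed, at most 10 in all, crops included, and the job is handed in when it is done.

Besides the shell and the picture viewer there is one more tool, called after "Request:" by a JSON object that holds its "fn" and its "kwargs", one argument or row to a line. send_rows: Moves the arm, as the interface text tells. Shift numbers are shares of 0.03 m and turn numbers shares of 0.12 rad, none past 1 either way. Its arguments: {"type":"object","properties":{"linear":{"type":"array","items":{"type":"array","items":{"type":"number"}}},"turn":{"type":"array","items":{"type":"number"}},"fingers":{"type":"number"},"squeeze":{"type":"number"}},"required":["linear","turn"]}

```bash
mkdir -p pics; ls
cat > h.py <<'E'
import numpy as np, cv2, json
from bench import manip, viewer
def snap(n,f):
    p=viewer.camera_params(n); im=viewer.capture(n); cv2.imwrite(f'pics/{f}.png',im); return p,im
def ray(p,u,v):
    f=200/np.tan(np.radians(p['fov_y'])/2); R=np.array(p['R']);t=np.array(p['t'])
    d=R.T@np.array([(u-p['cx'])/f,(v-p['cy'])/f,1]); return -R.T@t,d
def atz(p,u,v,z):
    c,d=ray(p,u,v); return c+d*(z-c[2])/d[2]
def proj(p,X):
    f=200/np.tan(np.radians(p['fov_y'])/2); q=np.array(p['R'])@np.array(X)+np.array(p['t']); return np.array([p['cx']+f*q[0]/q[2],p['cy']+f*q[1]/q[2]])
E
python3 - <<'E'
from h import *
for n in('scene','top'):
    p,i=snap(n,n+'0'); print(n,p)
s=manip.get_state(); print({k:np.round(v,3) for k,v in s.items()})
E
```

```text
pics
scene {'fov_y': 48.03825913786711, 'cx': 319.39046462955696, 'cy': 204.78341181812766, 'R': array([[ 0.83845296,  0.54497107, -0.00177815],
       [ 0.44777539, -0.6907672 , -0.56774808],
       [-0.31063456,  0.47523385, -0.82320044]]), 't': array([-0.47522638, -0.1839684 ,  1.37220686])}
top {'fov_y': 48.89476941798116, 'cx': 324.9394226978885, 'cy': 200.97403604605836, 'R': array([[ 3.89720390e-04, -9.99891354e-01, -1.47352878e-02],
       [-9.87668851e-01,  1.92203958e-03, -1.56545667e-01],
       [ 1.56556980e-01,  1.46145938e-02, -9.87560796e-01]]), 't': array([0.02093381, 0.59039901, 1.0127175 ])}
{'time_s': np.float64(0.1), 'joints': array([ 1.301,  0.418, -0.01 ,  1.614,  0.005,  1.111, -0.053]), 'joint_velocities': array([-0.001, -0.002, -0.002, -0.002,  0.001,  0.001, -0.   ]), 'effort': array([ 3.0000e-03, -8.5259e+01,  6.4100e-01, -4.2670e+01, -4.9000e-02,
        1.6000e-02,  0.0000e+00]), 'tcp_pos': array([ 0.142, -0.608,  0.205]), 'tool_rot': array([-0.001,  0.993,  0.114, -0.   ]), 'wrist_force': array([ 0.136, -1.041, -0.365]), 'ft_torque': array([ 0.016,  0.018, -0.016]), 'grasp_force': np.float64(0.0), 'opening': np.float64(1.0)}
```

View pics/top0.png

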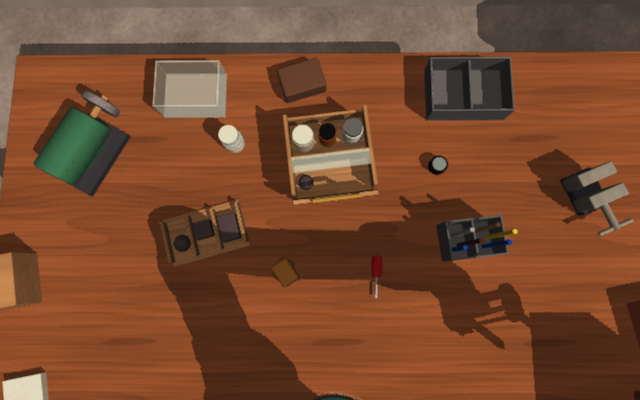

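View pics/scene0.png

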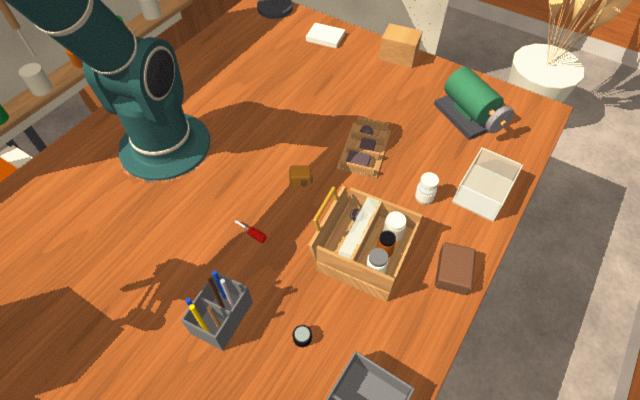

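The top view shows the case at about (330,155), the tray at (203,233) with the slab in its right channel at (229,224), the caddy at (473,238), the rock at (285,271) and the driver at (376,275). I'll enlarge it to pick corners.

Run:
```python
import cv2,numpy as np
t=cv2.imread('pics/top0.png');s=cv2.imread('pics/scene0.png')
a=cv2.resize(t[95:215,275:395],None,fx=5,fy=5,interpolation=3)[:600,:]
cv2.imwrite('pics/c1.png',a[:, :])
b=cv2.resize(t[190:275,150:260],None,fx=5,fy=5,interpolation=3)
c=cv2.resize(s[180:300,300:425],None,fx=4,fy=4,interpolation=3)
cv2.imwrite('pics/c2.png',b)
```

```text
(no output)
```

View pics/c1.png

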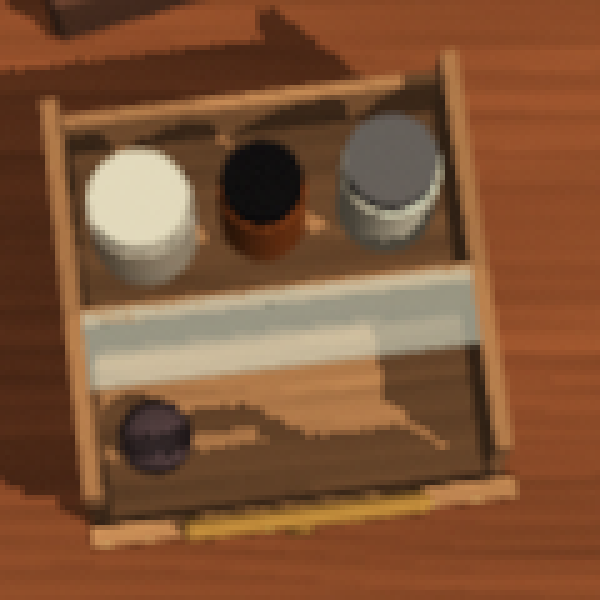

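View pics/c2.png

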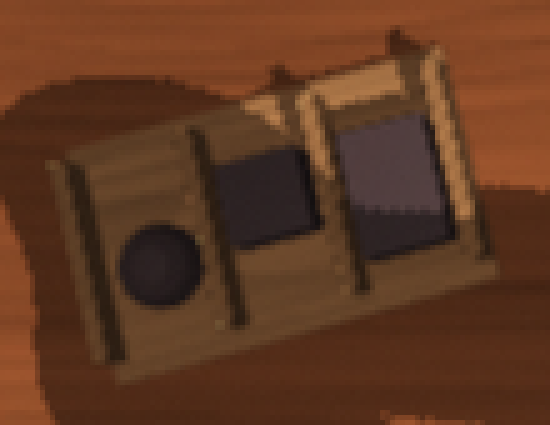

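In the top crop, the case wall corners are at (40,98), (462,50), (82,502) and (512,448), with the bar around (310,513). In the tray crop, the slab's top corners are at (337,140), (425,115), (455,237) and (365,262).

```bash
cat > fit.py <<'E'
from h import *
from scipy.optimize import least_squares
p=viewer.camera_params('top')
px1=lambda x,y:((x+.5)/5-.5+275,(y+.5)/5-.5+95)
px2=lambda x,y:((x+.5)/5-.5+150,(y+.5)/5-.5+190)
def W(q,m): c,s=np.cos(q[2]),np.sin(q[2]); return [q[0]+c*m[0]-s*m[1],q[1]+s*m[0]+c*m[1],m[2]]
def fit(obs,q0):
    r=least_squares(lambda q:np.concatenate([proj(p,W(q,m))-u for m,u in obs]),q0,loss='soft_l1'); return r.x,np.round(r.fun.reshape(-1,2),1)
case=[((.19,.1,.114),px1(40,98)),((.19,-.1,.114),px1(462,50)),((.05,.09,.114),px1(90,388)),((.05,-.09,.114),px1(480,343)),((.088,.09,.114),px1(80,313)),((.088,-.09,.114),px1(472,266)),((0,.1,.114),px1(82,502)),((0,-.1,.114),px1(512,448))]
tr=[((-.06,.097,.006),px2(120,383)),((-.06,-.097,.006),px2(497,275)),((.05,.097,.034),px2(52,163)),((.05,-.097,.034),px2(440,45))]
sl=[((a*.032,b*.022,.030),px2(*c)) for a,b,c in((1,1,(337,140)),(1,-1,(425,115)),(-1,-1,(455,237)),(-1,1,(365,262)))]
E
python3 - <<'E'
from fit import *
for n,o,q in(('case',case,[.5,0,.1]),('tray',tr,[.4,.2,.2]),('slab',sl,[.4,.2,.2])):
    x,r=fit(o,q); print(n,np.round(x,4),r.tolist())
    if n=='case': cq=x
print('cam',ray(p,0,0)[0])
for n,u in(('rock',(285,271)),('driver',(376,275)),('jar',(231,138)),('caddy',(473,238))): print(n,atz(p,*u,.03))
# flap points for angles
for a in(0,.1,.2): 
  s,c=np.sin(a),np.cos(a)
  P=lambda r,o,y:proj(p,W(cq,(-r*s-o*c,y,.05+r*c-o*s)))
  f=lambda u:np.round((u-np.array([275,95])+.5)*5-.5)
  print(a,'bar L',f(P(.104,.005,.05)),'R',f(P(.104,.005,-.05)),'panel in L',f(P(.064,0,.097)),'out L',f(P(.064,.01,.097)), 'in R',f(P(.064,0,-.097)))
E
```

```text
case [ 0.6061 -0.0017  0.1157] [[-0.6, 0.5], [0.3, 0.2], [-0.1, 0.4], [0.3, 0.2], [0.2, -0.7], [-0.3, -0.4], [-0.6, -0.5], [1.2, 0.1]]
tray [0.5202 0.3156 0.2768] [[0.1, -0.2], [1.1, -0.3], [-0.3, -0.3], [-0.7, 1.6]]
slab [0.5289 0.2547 0.2689] [[-0.1, -0.6], [-0.2, -0.3], [-0.0, 0.5], [0.3, 0.4]]
cam [0.42456256 0.00499631 1.09285298]
rock [0.42383643 0.11609835 0.03      ]
driver [ 0.41452605 -0.10082154  0.03      ]
jar [0.75364091 0.25673069 0.03      ]
caddy [ 0.50230609 -0.33503138  0.03      ]
0 bar L [186. 482.] R [415. 455.] panel in L [ 85. 499.] out L [ 88. 521.] in R [511. 449.]
0.1 bar L [189. 506.] R [418. 479.] panel in L [ 87. 513.] out L [ 89. 535.] in R [513. 463.]
0.2 bar L [192. 529.] R [420. 503.] panel in L [ 89. 527.] out L [ 91. 549.] in R [515. 477.]
```

The flap starts at about 0.2 rad open. Now moving to above the bar.

Request:
{"fn": "send_rows", "kwargs": {
  "linear": [
    [0, 0, 1],
    [0, 0, 1],
    [0, 0, 1],
    [0.8, 1, 0],
    [0.8, 1, 0],
    [0.8, 1, 0],
    [0.8, 1, 0],
    [0.8, 1, 0],
    [0.8, 1, 0],
    [0.8, 1, 0],
    [0.8, 1, 0],
    [0.8, 1, 0],
    [0.8, 1, 0],
    [0.8, 1, 0],
    [0.8, 1, 0],
    [0.8, 1, 0],
    [0.8, 1, 0],
    [0.8, 1, 0],
    [0.8, 1, 0],
    [0.8, 1, 0]
  ],
  "turn": [0, 0, 0, 0.715, 0.715, 0.715, 0.715, 0.715, 0.715, 0.715, 0.715, 0.715, 0.715, 0.715, 0.715, 0.715, 0.715, 0.715, 0.715, 0.715],
  "fingers": 0.5,
  "squeeze": 20
}}

```text
time_s: 2.1
tcp_pos: [0.5504, -0.0974, 0.2953]
tool_rot: [-0.0, 0.664, 0.748, -0.0]
wrist_force: [-0.6, -0.4, -0.3]
opening: 0.499
grasp_force: 0.0
```

Request:
{"fn": "send_rows", "kwargs": {
  "linear": [
    [0.3, 1, 0],
    [0.35, 1, 0],
    [0.35, 1, 0],
    [0, 0.1, -1],
    [0, 0, -1],
    [0, 0, -1],
    [0, 0, -1],
    [0, 0, -0.75],
    [0, 0, -0.75],
    [0, 0, 0],
    [0, 0, 0]
  ],
  "turn": [-0.025, 0, 0, 0, 0, 0, 0, 0, 0, 0, 0]
}}

```text
time_s: 3.2
tcp_pos: [0.5798, -0.0056, 0.1308]
tool_rot: [-0.0, 0.666, 0.746, -0.0]
wrist_force: [-0.2, -0.7, 0.1]
opening: 0.5
grasp_force: 0.0
```

Request:
{"fn": "send_rows", "kwargs": {
  "linear": [
    [0, 0, 0],
    [0, 0, 0],
    [0, 0, 0],
    [0, 0, 0],
    [0, 0, 0]
  ],
  "turn": [0, 0, 0, 0, 0],
  "fingers": 1,
  "squeeze": 15
}}

```text
time_s: 3.7
tcp_pos: [0.58, -0.0057, 0.1307]
tool_rot: [0.0, 0.666, 0.746, 0.0]
wrist_force: [2.9, 0.6, -1.7]
opening: 0.113
grasp_force: 1.1
```

Run:
```python
import numpy as np
a=np.linspace(.2,1.571,16)
x=-.104*np.sin(a)-.005*np.cos(a); z=.05+.104*np.cos(a)-.005*np.sin(a)
d=np.c_[np.diff(x)*np.cos(.1157),np.diff(x)*np.sin(.1157),np.diff(z)]/.03
print(np.round(d,2).tolist(), z[-1])
```

```text
[[-0.3, -0.04, -0.09], [-0.29, -0.03, -0.12], [-0.28, -0.03, -0.15], [-0.27, -0.03, -0.17], [-0.25, -0.03, -0.19], [-0.23, -0.03, -0.22], [-0.21, -0.02, -0.24], [-0.19, -0.02, -0.25], [-0.16, -0.02, -0.27], [-0.14, -0.02, -0.28], [-0.11, -0.01, -0.3], [-0.08, -0.01, -0.31], [-0.06, -0.01, -0.31], [-0.03, -0.0, -0.32], [0.0, 0.0, -0.32]] 0.04497881809052264
```

Request:
{"fn": "send_rows", "kwargs": {
  "linear": [
    [0, 0, 0],
    [-0.3, -0.04, -0.09],
    [-0.29, -0.03, -0.12],
    [-0.28, -0.03, -0.15],
    [-0.27, -0.03, -0.17],
    [-0.25, -0.03, -0.19],
    [-0.23, -0.03, -0.22],
    [-0.21, -0.02, -0.24],
    [0, 0, 0]
  ],
  "turn": [0, 0, 0, 0, 0, 0, 0, 0, 0]
}}

```text
time_s: 4.6
tcp_pos: [0.524, -0.0123, 0.094]
tool_rot: [-0.0, 0.666, 0.746, 0.0]
wrist_force: [7.9, -1.5, -9.1]
opening: 0.098
grasp_force: 15.0
```

Request:
{"fn": "send_rows", "kwargs": {
  "linear": [
    [-0.19, -0.02, -0.25],
    [-0.16, -0.02, -0.27],
    [-0.14, -0.02, -0.28],
    [-0.11, -0.01, -0.3],
    [-0.08, -0.01, -0.31],
    [-0.06, -0.01, -0.31],
    [-0.03, 0, -0.32],
    [0, 0, -0.32],
    [0, 0, -0.1],
    [0, 0, 0],
    [0, 0, 0]
  ],
  "turn": [0, 0, 0, 0, 0, 0, 0, 0, 0, 0, 0]
}}

```text
time_s: 5.7
tcp_pos: [0.5049, -0.0141, 0.0224]
tool_rot: [0.002, 0.666, 0.746, 0.003]
wrist_force: [19.4, 2.2, 1.7]
opening: 0.101
grasp_force: 15.0
```

Run:
```python
from h import *
p,i=snap('top','top1'); cv2.imwrite('pics/c3.png',cv2.resize(i[95:235,270:410],None,fx=4,fy=4,interpolation=3))
```

```text
(no output)
```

View pics/c3.png

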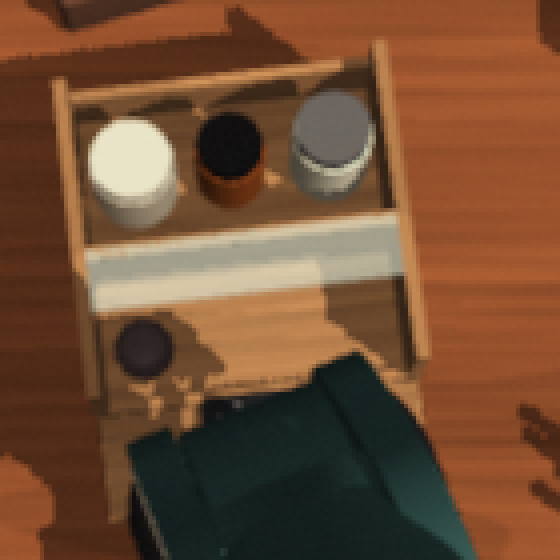

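The picture shows the flap level, with the panel visible on the left from (105,405) to (115,520). Next I release, lift and go to the slab.

Request:
{"fn": "send_rows", "kwargs": {
  "linear": [
    [0, 0, 0],
    [0, 0, 0],
    [0, 0, 0],
    [0, 0, 0],
    [0, 0, 0.5],
    [0, 0, 1],
    [0, 0, 1],
    [0, 0, 1],
    [0, 0, 1],
    [0, 0, 1],
    [0, 0, 0]
  ],
  "turn": [0, 0, 0, 0, 0, 0, 0, 0, 0, 0, 0],
  "fingers": 0.62
}}

```text
time_s: 6.85
tcp_pos: [0.5032, -0.0144, 0.1905]
tool_rot: [0.002, 0.666, 0.746, 0.001]
wrist_force: [0.7, 0.4, -0.5]
opening: 0.38
grasp_force: 0.0
```

Request:
{"fn": "send_rows", "kwargs": {
  "linear": [
    [0.1, 1, 0],
    [0.1, 1, 0],
    [0.1, 1, 0],
    [0.1, 1, 0],
    [0.1, 1, 0],
    [0.1, 1, 0],
    [0.1, 1, 0],
    [0.1, 0.95, 0],
    [0, 0.93, 0],
    [0, 0, 0],
    [0, 0, 0]
  ],
  "turn": [0.2, 0.2, 0.2, 0.2, 0.2, 0.2, 0.08, 0, 0, 0, 0],
  "fingers": 0
}}

```text
time_s: 7.95
tcp_pos: [0.5252, 0.2519, 0.1862]
tool_rot: [-0.0, 0.606, 0.795, -0.0]
wrist_force: [-0.1, -0.6, -1.2]
opening: 1.003
grasp_force: 0.0
```

Run:
```python
from h import *
pw,i=snap('wrist','w1'); p,t=snap('top','top2')
print(manip.get_state()['tcp_pos'],manip.get_state()['tool_rot'])
x,y,q=.5289,.2547,.2689
for a,b in((1,1),(1,-1),(-1,-1),(-1,1)):
    print(np.round(proj(pw,[x+a*.032*np.cos(q)-b*.022*np.sin(q),y+a*.032*np.sin(q)+b*.022*np.cos(q),.03])))
a=cv2.resize(i,(400,250)); b=cv2.resize(t[95:235,270:410],None,fx=2.8,fy=2.8,interpolation=3)
c=np.zeros((592,640,3),np.uint8); 
cv2.imwrite('pics/w1c.png',np.vstack([i,np.pad(t[95:235,230:430].repeat(1,0),((0,0),(0,440),(0,0)))]))
```

```text
[0.5257445  0.25070804 0.18623884] [ 7.77890761e-05  6.06935343e-01  7.94751141e-01 -3.27489250e-04]
[355. 166.]
[354. 207.]
[295. 207.]
[294. 166.]
```

View pics/w1c.png

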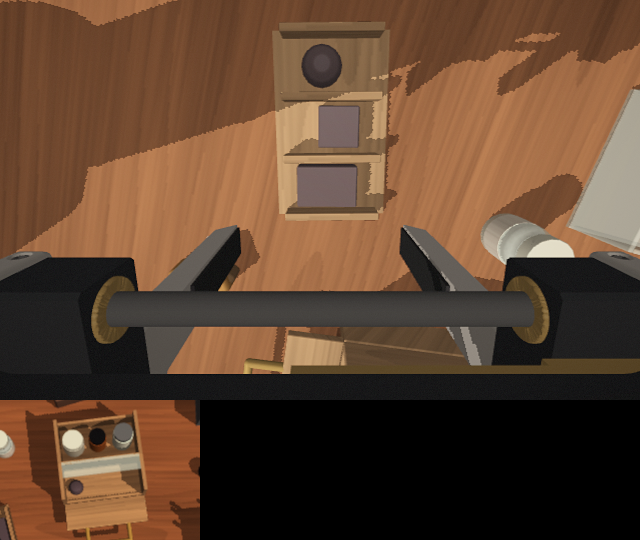

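The wrist view shows the slab at columns 297–357, rows 166–207, about 2 px off the prediction, so it sits near (0.531, 0.2555). The inset shows the flap fully down.

Request:
{"fn": "send_rows", "kwargs": {
  "linear": [
    [0.18, 0.16, -0.5],
    [0, 0, -1],
    [0, 0, -1],
    [0, 0, -1],
    [0, 0, -0.8],
    [0, 0, 0],
    [0, 0, 0]
  ],
  "turn": [0.02, 0, 0, 0, 0, 0, 0]
}}

```text
time_s: 8.75
tcp_pos: [0.5312, 0.2564, 0.0572]
tool_rot: [-0.0, 0.606, 0.796, -0.0]
wrist_force: [0.0, 0.3, 0.2]
opening: 1.001
grasp_force: 0.0
```

Request:
{"fn": "send_rows", "kwargs": {
  "linear": [
    [0, 0, -0.6],
    [0, 0, -0.6],
    [0, 0, -0.4],
    [0, 0, 0],
    [0, 0, 0]
  ],
  "turn": [0, 0, 0, 0, 0]
}}

```text
time_s: 9.25
tcp_pos: [0.531, 0.2566, 0.0092]
tool_rot: [-0.0, 0.606, 0.796, -0.0]
wrist_force: [-0.3, 0.2, -0.4]
opening: 0.999
grasp_force: 0.0
```

Request:
{"fn": "send_rows", "kwargs": {
  "linear": [
    [0, 0, 0],
    [0, 0, 0],
    [0, 0, 0],
    [0, 0, 0],
    [0, 0, 0],
    [0, 0, 0]
  ],
  "turn": [0, 0, 0, 0, 0, 0],
  "fingers": 1,
  "squeeze": 20
}}

```text
time_s: 9.85
tcp_pos: [0.5313, 0.2565, 0.0094]
tool_rot: [0.0, 0.606, 0.796, -0.0]
wrist_force: [-0.2, -1.2, 4.5]
opening: 0.682
grasp_force: 20.0
```

Request:
{"fn": "send_rows", "kwargs": {
  "linear": [
    [0, 0, 0.5],
    [0, 0, 1],
    [0, 0, 1],
    [0, 0, 1],
    [0, 0, 1],
    [0.15, -0.9, 0],
    [0.15, -0.96, 0],
    [0.15, -0.96, 0],
    [0.15, -0.96, 0],
    [0.15, -0.96, 0],
    [0.15, -0.96, 0],
    [0.15, -0.96, 0],
    [0.15, -0.96, 0],
    [0.15, -0.96, 0],
    [0.12, -0.96, 0],
    [0, 0, 0],
    [0, 0, 0],
    [0, 0, 0]
  ],
  "turn": [0, 0, 0, 0, 0, -0.13, -0.13, -0.13, -0.13, -0.13, -0.13, -0.13, -0.13, -0.13, -0.13, 0, 0, 0]
}}

```text
time_s: 11.65
tcp_pos: [0.5751, -0.0286, 0.1447]
tool_rot: [-0.0, 0.665, 0.747, 0.0]
wrist_force: [-0.8, 0.0, -2.2]
opening: 0.68
grasp_force: 20.0
```

Request:
{"fn": "send_rows", "kwargs": {
  "linear": [
    [0, -0.06, -0.6],
    [0, 0, -0.8],
    [0, 0, -0.8],
    [0, 0, -0.5],
    [0, 0, -0.2],
    [0, 0, -0.1],
    [0, 0, 0],
    [0, 0, 0]
  ],
  "turn": [0, 0, 0, 0, 0, 0, 0, 0]
}}

```text
time_s: 12.45
tcp_pos: [0.5757, -0.0314, 0.055]
tool_rot: [0.0, 0.666, 0.746, 0.0]
wrist_force: [0.2, 0.4, -2.2]
opening: 0.68
grasp_force: 20.0
```

Request:
{"fn": "send_rows", "kwargs": {
  "linear": [
    [0, 0, -0.05],
    [0, 0, 0],
    [0, 0, 0]
  ],
  "turn": [0, 0, 0]
}}

```text
time_s: 12.75
tcp_pos: [0.5762, -0.0315, 0.0543]
tool_rot: [0.001, 0.666, 0.746, 0.0]
wrist_force: [-5.2, -0.2, 15.3]
opening: 0.68
grasp_force: 31.2
```

Request:
{"fn": "send_rows", "kwargs": {
  "linear": [
    [0, 0, 0],
    [0, 0, 0],
    [0, 0, 0],
    [0, 0, 0],
    [0, 0, 0.5],
    [0, 0, 1],
    [0, 0, 1],
    [0, 0, 1],
    [0, 0, 0]
  ],
  "turn": [0, 0, 0, 0, 0, 0, 0, 0, 0],
  "fingers": 0
}}

```text
time_s: 13.65
tcp_pos: [0.5774, -0.0314, 0.162]
tool_rot: [0.003, 0.666, 0.746, 0.002]
wrist_force: [-0.5, -0.3, -0.6]
opening: 0.999
grasp_force: 0.0
```

Request:
{"fn": "send_rows", "kwargs": {
  "linear": [
    [-0.1, 0, 0],
    [-0.1, 0, 0],
    [-0.1, 0, 0],
    [-0.1, 0, 0],
    [-0.1, 0, 0],
    [-0.1, 0, 0],
    [-0.1, -0.09, 0],
    [0, 0, 0],
    [0, 0, 0],
    [0, 0, 0],
    [0, 0, 0],
    [0, 0, 0],
    [0, 0, 0],
    [0, 0, 0],
    [0, 0, 0],
    [0, 0, 0]
  ],
  "turn": [0.935, 0.935, 0.935, 0.935, 0.935, 0.935, 0.935, 0.935, 0.935, 0.935, 0.935, 0.935, 0.935, 0.935, 0, 0]
}}

```text
time_s: 15.25
tcp_pos: [0.5543, -0.0343, 0.1576]
tool_rot: [0.0, -0.055, 0.998, 0.0]
wrist_force: [1.3, -0.8, -0.2]
opening: 0.996
grasp_force: 0.0
```

Run:
```python
from h import *
pw,i=snap('wrist','w2'); s,si=snap('scene','s2')
st=manip.get_state(); print(st['tcp_pos'],st['tool_rot'],st['joints'].round(2))
x,y,q=.576,-.0315,.1157
for a,b in((1,1),(1,-1),(-1,-1),(-1,1)):
    print(np.round(proj(pw,[x+a*.032*np.cos(q)-b*.022*np.sin(q),y+a*.032*np.sin(q)+b*.022*np.cos(q),.074])))
cv2.imwrite('pics/w2c.png',np.vstack([i,np.pad(si[170:320,260:560],((0,0),(0,340),(0,0)))]))
```

```text
[ 0.55429027 -0.03423703  0.15774277] [ 1.02322372e-04 -5.53906139e-02  9.98464749e-01 -1.21227314e-04] [ 0.76  0.53 -0.99  1.81  0.5   1.07  1.27]
[346. 266.]
[296. 266.]
[294. 195.]
[347. 194.]
```

View pics/w2c.png

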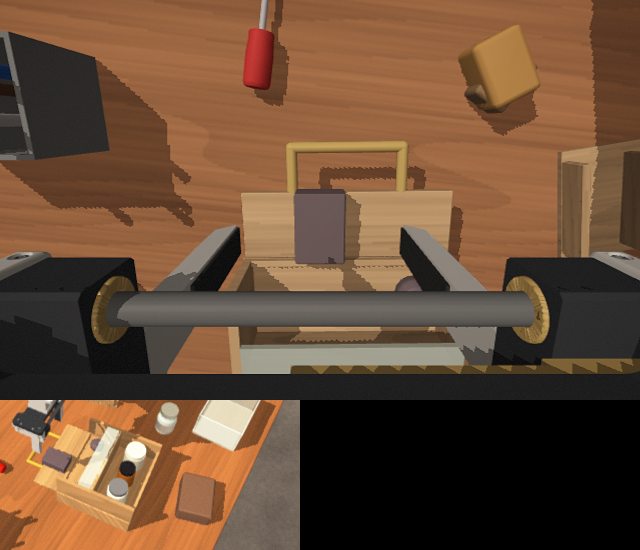

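The slab is on the level flap at columns 295–345, rows 190–264, square with it. I'll grip its sides near the front end.

Request:
{"fn": "send_rows", "kwargs": {
  "linear": [
    [0, 0, -0.7],
    [0, 0, -1],
    [0, 0, -1],
    [0, 0, -0.5],
    [0, 0, -0.22],
    [0, 0, 0],
    [0, 0, 0]
  ],
  "turn": [0, 0, 0, 0, 0, 0, 0]
}}

```text
time_s: 16.05
tcp_pos: [0.5549, -0.0341, 0.0562]
tool_rot: [0.001, -0.057, 0.998, -0.0]
wrist_force: [-0.2, 0.6, -0.4]
opening: 0.999
grasp_force: 0.0
```

Request:
{"fn": "send_rows", "kwargs": {
  "linear": [
    [0, 0, 0],
    [0, 0, 0],
    [0, 0, 0],
    [0, 0, 0],
    [0, 0, 0],
    [0, 0, 0],
    [0, 0, 0]
  ],
  "turn": [0, 0, 0, 0, 0, 0, 0],
  "fingers": 1,
  "squeeze": 30
}}

```text
time_s: 16.75
tcp_pos: [0.5542, -0.0342, 0.0551]
tool_rot: [0.0, -0.057, 0.998, -0.0]
wrist_force: [-1.0, 0.0, 0.9]
opening: 0.467
grasp_force: 30.0
```

Request:
{"fn": "send_rows", "kwargs": {
  "linear": [
    [0, 0, 0.2],
    [0, 0, 0.2],
    [0, 0, 0.05],
    [0, 0, 0]
  ],
  "turn": [0, 0, 0, 0]
}}

```text
time_s: 17.15
tcp_pos: [0.5544, -0.0343, 0.069]
tool_rot: [0.0, -0.057, 0.998, -0.0]
wrist_force: [0.3, 0.2, -3.1]
opening: 0.463
grasp_force: 30.0
```

Run:
```python
from h import *
s=manip.get_state();print(s['joints'].round(2),s['tcp_pos'],s['tool_rot'])
```

```text
[ 0.69  0.64 -0.9   1.88  0.62  0.93  1.18] [ 0.55444177 -0.03429757  0.06902149] [ 3.12836133e-04 -5.66949979e-02  9.98391483e-01 -1.62770262e-04]
```

Request:
{"fn": "send_rows", "kwargs": {
  "linear": [
    [0.34, 0.04, 0],
    [0.34, 0.04, 0],
    [0.34, 0.04, 0],
    [0.34, 0.04, 0],
    [0.34, 0.04, 0],
    [0.34, 0.04, 0],
    [0.34, 0.04, 0],
    [0.34, 0.04, 0],
    [0, 0, 0],
    [0, 0, 0]
  ],
  "turn": [0, 0, 0, 0, 0, 0, 0, 0, 0, 0]
}}

```text
time_s: 18.15
tcp_pos: [0.6361, -0.0243, 0.0685]
tool_rot: [0.0, -0.057, 0.998, 0.0]
wrist_force: [-0.7, 0.3, -2.9]
opening: 0.461
grasp_force: 30.0
```

Run:
```python
from h import *
s=manip.get_state();print(s['joints'].round(2),s['tcp_pos'],s['tool_rot'],s['wrist_force'])
```

```text
[ 0.58  0.76 -0.85  1.67  0.65  1.02  1.19] [ 0.63606763 -0.02432904  0.06852151] [ 6.45100544e-05 -5.68773123e-02  9.98381166e-01  1.20241975e-04] [-0.66010983  0.3111188  -2.85337002]
```

Request:
{"fn": "send_rows", "kwargs": {
  "linear": [
    [0, 0, -0.2],
    [0, 0, -0.17],
    [0, 0, -0.03],
    [0, 0, 0]
  ],
  "turn": [0, 0, 0, 0]
}}

```text
time_s: 18.55
tcp_pos: [0.6356, -0.0246, 0.0563]
tool_rot: [-0.0, -0.057, 0.998, 0.0]
wrist_force: [0.2, -0.5, -1.6]
opening: 0.47
grasp_force: 30.0
```

Request:
{"fn": "send_rows", "kwargs": {
  "linear": [
    [0, 0, -0.04],
    [0, 0, 0],
    [0, 0, 0]
  ],
  "turn": [0, 0, 0]
}}

```text
time_s: 18.85
tcp_pos: [0.6359, -0.0246, 0.0555]
tool_rot: [0.0, -0.057, 0.998, -0.0]
wrist_force: [0.7, 0.2, -1.7]
opening: 0.468
grasp_force: 30.0
```

Request:
{"fn": "send_rows", "kwargs": {
  "linear": [
    [0, 0, 0],
    [0, 0, 0],
    [0, 0, 0],
    [0, 0, 0.3],
    [0, 0, 0.7],
    [0, 0, 0.6],
    [-0.41, -0.05, 0],
    [-0.41, -0.05, 0],
    [-0.4, -0.04, 0],
    [0, 0, 0]
  ],
  "turn": [0, 0, 0, 0, 0, 0, 0, 0, 0, 0],
  "fingers": 0.38
}}

```text
time_s: 19.85
tcp_pos: [0.5986, -0.0292, 0.1044]
tool_rot: [0.0, -0.057, 0.998, -0.001]
wrist_force: [1.2, 0.3, 0.1]
opening: 0.622
grasp_force: 0.0
```

Request:
{"fn": "send_rows", "kwargs": {
  "linear": [
    [0, 0, 0],
    [0, 0, 0],
    [0, 0, 0],
    [0, 0, -0.5],
    [0, 0, -0.5],
    [0, 0, -0.42],
    [0, 0, 0]
  ],
  "turn": [0, 0, 0, 0, 0, 0, 0],
  "fingers": 0.75
}}

```text
time_s: 20.55
tcp_pos: [0.598, -0.0287, 0.0584]
tool_rot: [-0.002, -0.057, 0.998, 0.0]
wrist_force: [-1.3, 0.8, 1.2]
opening: 0.25
grasp_force: 0.0
```

Run:
```python
from h import *
p,i=snap('top','top3'); s,si=snap('scene','s3'); pw,w=snap('wrist','w3')
st=manip.get_state(); print(st['tcp_pos'],st['tool_rot'],st['joints'].round(2))
cv2.imwrite('pics/c4.png',np.hstack([cv2.resize(si[170:310,290:430],(560,560),interpolation=3)]))
```

```text
[ 0.59939671 -0.02856941  0.06094974] [ 6.74093844e-05 -5.68490276e-02  9.98382781e-01  8.07615526e-05] [ 0.62  0.71 -0.86  1.77  0.65  0.97  1.18]
```

View pics/c4.png

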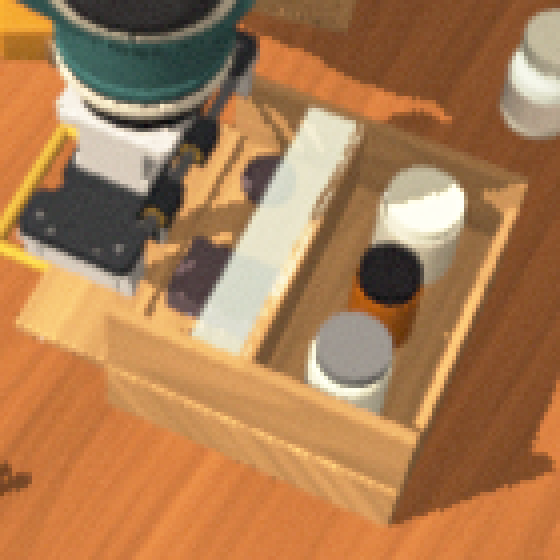

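The slab lies in the bay under the glass, right of the kept stone. I'll push it flush with the fingertips.

Request:
{"fn": "send_rows", "kwargs": {
  "linear": [
    [0.1, 0.01, 0],
    [0.1, 0.01, 0],
    [0.1, 0.01, 0],
    [0.1, 0.01, 0],
    [0, 0, 0]
  ],
  "turn": [0.015, 0, 0, 0, 0]
}}

```text
time_s: 21.2
tcp_pos: [0.6117, -0.0275, 0.0609]
tool_rot: [0.0, -0.058, 0.998, 0.0]
wrist_force: [-0.8, 1.1, 0.1]
opening: 0.25
grasp_force: 0.0
```

Request:
{"fn": "send_rows", "kwargs": {
  "linear": [
    [0.07, 0.01, 0],
    [0, 0, 0]
  ],
  "turn": [0, 0]
}}

```text
time_s: 21.4
tcp_pos: [0.6135, -0.0272, 0.0608]
tool_rot: [0.0, -0.058, 0.998, -0.0]
wrist_force: [0.3, -0.1, -0.5]
opening: 0.247
grasp_force: 0.0
```

Request:
{"fn": "send_rows", "kwargs": {
  "linear": [
    [0.07, 0.01, 0],
    [0, 0, 0]
  ],
  "turn": [0, 0]
}}

```text
time_s: 21.6
tcp_pos: [0.6156, -0.027, 0.0608]
tool_rot: [0.0, -0.058, 0.998, -0.0]
wrist_force: [0.4, 0.1, 1.2]
opening: 0.251
grasp_force: 0.0
```

Request:
{"fn": "send_rows", "kwargs": {
  "linear": [
    [0.07, 0.01, 0],
    [0, 0, 0]
  ],
  "turn": [0, 0]
}}

```text
time_s: 21.8
tcp_pos: [0.6177, -0.0267, 0.0608]
tool_rot: [-0.0, -0.058, 0.998, -0.0]
wrist_force: [0.2, 0.6, 0.9]
opening: 0.249
grasp_force: 0.0
```

Request:
{"fn": "send_rows", "kwargs": {
  "linear": [
    [0.07, 0.01, 0],
    [0, 0, 0]
  ],
  "turn": [0, 0]
}}

```text
time_s: 22.0
tcp_pos: [0.6179, -0.0267, 0.0606]
tool_rot: [-0.002, -0.058, 0.998, -0.001]
wrist_force: [-15.7, -2.1, 11.1]
opening: 0.247
grasp_force: 7.9
```

Request:
{"fn": "send_rows", "kwargs": {
  "linear": [
    [0.05, 0.005, 0],
    [0, 0, 0]
  ],
  "turn": [0, 0]
}}

```text
time_s: 22.2
tcp_pos: [0.6179, -0.0267, 0.0605]
tool_rot: [-0.004, -0.058, 0.998, -0.001]
wrist_force: [-27.2, -4.1, 21.2]
opening: 0.252
grasp_force: 13.8
```

Request:
{"fn": "send_rows", "kwargs": {
  "linear": [
    [-0.2, -0.02, 0],
    [-0.4, -0.05, 0],
    [-0.4, -0.05, 0.3],
    [-0.4, -0.05, 1],
    [-0.7, -0.08, 1],
    [-0.7, -0.08, 1],
    [-0.7, -0.08, 0.5],
    [0, 0, 0],
    [0, 0, 0]
  ],
  "turn": [0, 0, 0, 0, 0, 0, 0, 0, 0]
}}

```text
time_s: 23.1
tcp_pos: [0.5162, -0.0391, 0.1753]
tool_rot: [0.001, -0.057, 0.998, -0.001]
wrist_force: [0.2, -1.0, -0.9]
opening: 0.248
grasp_force: 0.0
```

Run:
```python
from h import *
p,i=snap('top','top4'); pw,w=snap('wrist','w4'); 
st=manip.get_state(); print(st['tcp_pos'],st['tool_rot'],st['joints'].round(2))
from fit import W
q=(.6082,-.0015,.1157)
for m in((.016,.0-.003,.074),(.016,-.047,.074),(.08,-.003,.074),(.08,-.047,.074),(.05,.09,.114),(.05,-.09,.114)): print(m,np.round(proj(pw,W(q,m))),np.round((proj(p,W(q,m))-[275,95])*4))
cv2.imwrite('pics/c5.png',np.hstack([cv2.resize(i[95:235,275:375],(400,560),interpolation=3),cv2.resize(w[160:400,120:520],(400,240)).repeat(1,0) if 0 else np.vstack([w[120:400,130:530],np.zeros((280,400,3),np.uint8)])]))
```

```text
[ 0.51640851 -0.03860767  0.1745378 ] [-2.76677269e-05 -5.75640001e-02  9.98341815e-01  7.42114780e-05] [ 0.85  0.45 -1.04  1.89  0.44  1.06  1.32]
(0.016, -0.003, 0.074) [345. 313.] [238. 360.]
(0.016, -0.047, 0.074) [300. 313.] [312. 351.]
(0.08, -0.003, 0.074) [344. 369.] [226. 255.]
(0.08, -0.047, 0.074) [301. 369.] [299. 246.]
(0.05, 0.09, 0.114) [454. 374.] [ 70. 307.]
(0.05, -0.09, 0.114) [248. 374.] [383. 270.]
```

View pics/c5.png

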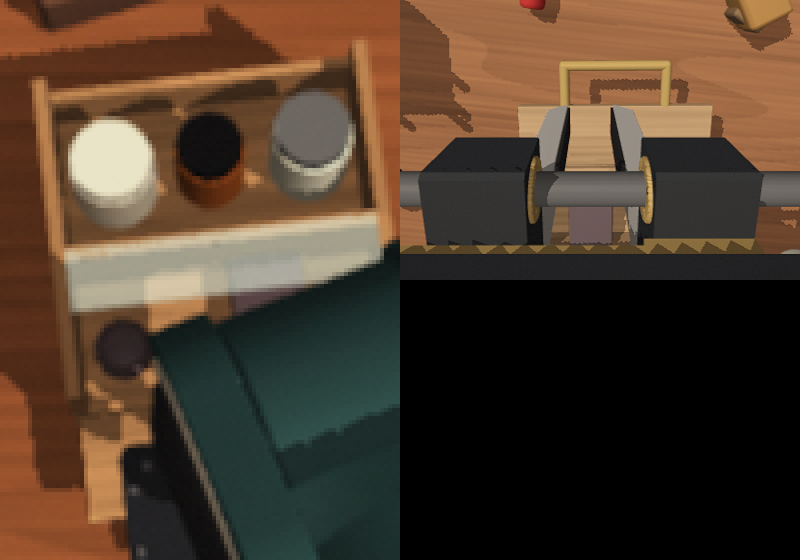

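The slab's rear edge under the glass is at about (232–300, 257) in the top crop, matching the prediction of (226,255)–(299,246), so it is flush and square. Next is turning back to take the bar.

Request:
{"fn": "send_rows", "kwargs": {
  "linear": [
    [-0.1, 0.2, 0],
    [-0.1, 0.2, 0],
    [-0.1, 0.2, 0],
    [-0.1, 0.2, 0],
    [0, 0, 0],
    [0, 0, 0],
    [0, 0, 0],
    [0, 0, 0],
    [0, 0, 0],
    [0, 0, 0],
    [0, 0, 0],
    [0, 0, 0],
    [0, 0, 0],
    [0, 0, 0],
    [0, 0, 0],
    [0, 0, 0]
  ],
  "turn": [-0.935, -0.935, -0.935, -0.935, -0.935, -0.935, -0.935, -0.935, -0.935, -0.935, -0.935, -0.935, -0.935, -0.935, 0, 0],
  "fingers": 0.62
}}

```text
time_s: 24.8
tcp_pos: [0.5042, -0.0141, 0.1744]
tool_rot: [-0.0, 0.664, 0.748, -0.0]
wrist_force: [0.6, 0.5, 0.1]
opening: 0.379
grasp_force: 0.0
```

Run:
```python
from h import *
s=manip.get_state();print(s['joints'].round(2),s['tcp_pos'],s['tool_rot'])
```

```text
[ 0.59  0.31 -0.73  1.92  0.25  1.   -0.13] [ 0.50422907 -0.01412818  0.17435497] [-4.21988818e-04  6.63598549e-01  7.48088744e-01 -1.36000946e-04]
```

Request:
{"fn": "send_rows", "kwargs": {
  "linear": [
    [0, 0, -1],
    [0, 0, -1],
    [0, 0, -1],
    [0, 0, -0.8],
    [0, 0, -0.7],
    [0, 0, -0.5],
    [0, 0, 0],
    [0, 0, 0]
  ],
  "turn": [-0.02, 0, 0, 0, 0, 0, 0, 0]
}}

```text
time_s: 25.6
tcp_pos: [0.5044, -0.0143, 0.0252]
tool_rot: [-0.0, 0.666, 0.746, 0.0]
wrist_force: [-0.5, -0.3, -0.1]
opening: 0.38
grasp_force: 0.0
```

Request:
{"fn": "send_rows", "kwargs": {
  "linear": [
    [0, 0, 0],
    [0, 0, 0],
    [0, 0, 0],
    [0, 0, 0],
    [0, 0, 0]
  ],
  "turn": [0, 0, 0, 0, 0],
  "fingers": 1,
  "squeeze": 40
}}

```text
time_s: 26.1
tcp_pos: [0.505, -0.0146, 0.0253]
tool_rot: [0.001, 0.666, 0.746, 0.001]
wrist_force: [4.8, -0.6, 0.9]
opening: 0.094
grasp_force: 40.0
```

Request:
{"fn": "send_rows", "kwargs": {
  "linear": [
    [0, 0, 0.32],
    [0.03, 0, 0.32],
    [0.06, 0.01, 0.31],
    [0.08, 0.01, 0.31],
    [0.11, 0.01, 0.3],
    [0.14, 0.02, 0.28],
    [0.16, 0.02, 0.27],
    [0, 0, 0]
  ],
  "turn": [0, 0, 0, 0, 0, 0, 0, 0]
}}

```text
time_s: 26.9
tcp_pos: [0.5215, -0.0127, 0.0887]
tool_rot: [-0.0, 0.666, 0.746, -0.001]
wrist_force: [-4.1, -2.0, 3.0]
opening: 0.093
grasp_force: 40.0
```

Request:
{"fn": "send_rows", "kwargs": {
  "linear": [
    [0.19, 0.02, 0.25],
    [0.21, 0.02, 0.24],
    [0.23, 0.03, 0.22],
    [0.25, 0.03, 0.19],
    [0.27, 0.03, 0.17],
    [0.28, 0.03, 0.15],
    [0.29, 0.03, 0.12],
    [0.3, 0.04, 0.09],
    [0, 0, 0]
  ],
  "turn": [0, 0, 0, 0, 0, 0, 0, 0, 0]
}}

```text
time_s: 27.8
tcp_pos: [0.5832, -0.0052, 0.132]
tool_rot: [0.0, 0.666, 0.746, 0.0]
wrist_force: [-2.4, -0.6, 10.8]
opening: 0.095
grasp_force: 40.0
```

Request:
{"fn": "send_rows", "kwargs": {
  "linear": [
    [0.23, 0.03, 0.05],
    [0.23, 0.03, 0.03],
    [0.1, 0.01, 0],
    [0, 0, 0],
    [0, 0, 0]
  ],
  "turn": [0, 0, 0, 0, 0]
}}

```text
time_s: 28.3
tcp_pos: [0.5995, -0.0033, 0.134]
tool_rot: [0.0, 0.666, 0.746, 0.0]
wrist_force: [0.6, -0.4, 5.0]
opening: 0.092
grasp_force: 40.0
```

Request:
{"fn": "send_rows", "kwargs": {
  "linear": [
    [0.1, 0.01, 0],
    [0.06, 0.01, 0],
    [0, 0, 0],
    [0, 0, 0]
  ],
  "turn": [0, 0, 0, 0]
}}

```text
time_s: 28.7
tcp_pos: [0.6034, -0.0028, 0.1342]
tool_rot: [-0.0, 0.666, 0.746, -0.001]
wrist_force: [-8.3, -2.0, 15.3]
opening: 0.095
grasp_force: 40.0
```

Request:
{"fn": "send_rows", "kwargs": {
  "linear": [
    [0.06, 0.01, 0],
    [0, 0, 0],
    [0, 0, 0]
  ],
  "turn": [0, 0, 0]
}}

```text
time_s: 29.0
tcp_pos: [0.6036, -0.0028, 0.1341]
tool_rot: [-0.001, 0.666, 0.746, -0.002]
wrist_force: [-22.2, -3.6, 25.9]
opening: 0.092
grasp_force: 40.0
```

The flap is against its stop. I'll release and lift clear.

Request:
{"fn": "send_rows", "kwargs": {
  "linear": [
    [-0.08, -0.01, 0],
    [0, 0, 0],
    [0, 0, 0],
    [0, 0, 0],
    [0, 0, 0.4],
    [0, 0, 1],
    [0, 0, 1],
    [0, 0, 1],
    [0, 0, 1],
    [-1, 0, 0.5],
    [-1, 0, 0],
    [-1, 0, 0],
    [-1, 0, 0],
    [-1, 0, 0],
    [-1, 0, 0],
    [0, 0, 0],
    [0, 0, 0]
  ],
  "turn": [0, 0, 0, 0, 0, 0, 0, 0, 0, 0, 0, 0, 0, 0, 0, 0, 0],
  "fingers": 0.5
}}

```text
time_s: 30.7
tcp_pos: [0.4234, -0.0029, 0.2814]
tool_rot: [0.001, 0.666, 0.746, -0.0]
wrist_force: [0.4, 0.4, -0.9]
opening: 0.502
grasp_force: 0.0
```

Run:
```python
from h import *
p,i=snap('top','top5'); s,si=snap('scene','s5')
print(manip.get_state()['tcp_pos'])
from fit import W
q=(.6082,-.0015,.1157)
for a in(0,.06):
  S,C=np.sin(a),np.cos(a)
  for y in(.05,-.05): print(a,np.round((proj(s,W(q,(-.104*S-.005*C,y,.05+.104*C)))-[300,170])*4))
for m in((.08,-.003,.074),(.08,-.047,.074),(.016,-.003,.074),(.016,-.047,.074)): print(m,np.round((proj(p,W(q,m))-[275,95])*4),np.round((proj(s,W(q,m))-[300,170])*4))
cv2.imwrite('pics/c6.png',np.hstack([cv2.resize(i[95:235,275:375],(400,560),interpolation=3),cv2.resize(si[170:310,300:400],(400,560),interpolation=3)]))
```

```text
[ 0.42388527 -0.00272473  0.28089544]
0 [163.  78.]
0 [ 90. 204.]
0.06 [153.  75.]
0.06 [ 80. 200.]
(0.08, -0.003, 0.074) [226. 255.] [247. 268.]
(0.08, -0.047, 0.074) [299. 246.] [218. 325.]
(0.016, -0.003, 0.074) [238. 360.] [153. 228.]
(0.016, -0.047, 0.074) [312. 351.] [122. 283.]
```

View pics/c6.png

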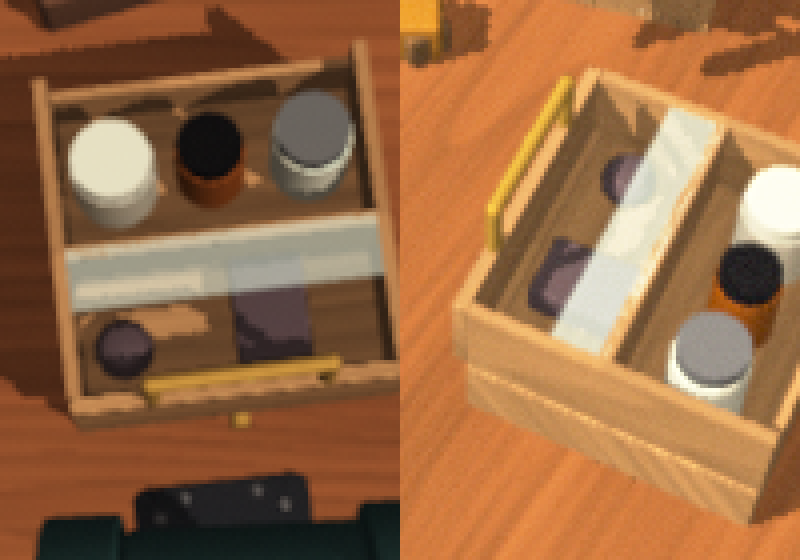

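The final view shows the flap shut, with the bar at (165,80)–(92,205) in the scene crop as predicted for angle 0. The slab is square and under the glass at (230–312, 257–362), and the kept stone hasn't moved.

```bash
python3 -c "
from bench import manip
print(manip.hand_in())"
```

```text
the job is handed in; nothing more can be done
None
```

The job is handed in with no verdict returned: the slab is in the case, pushed square against the back wall (checked by force and camera), the front is shut against its stop, and in the views I checked nothing else had moved.

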